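# Sweep the empty matchbox into the waste caddy and hang up the scraper

### The job

Take the worktop scraper by its handle and with it push the empty matchbox along the worktop and off the front edge, so that it drops into the waste caddy below; do not lift the matchbox or touch it with the gripper. Then hang the scraper by its handle on the two-pronged rack at the worktop's edge, upright, with its graduated face outward, away from the worktop, and let go. Leave the other things where they stand.

Things in the scene. Friction and masses are not known exactly. Their poses are not given: they have to be found in the camera images.
- scraper: Worktop scraper standing loose and upright on its foot, 160 g, 92 mm high, T-shaped. Origin: centre of the foot's underside. Own z up, y along the blade, x across it. Black foot 26 (x) x 84 (y) x 22 mm high; steel blade 8 x 84 mm above it up to z = 70. One face, looking to -x, has a white strip with black graduation marks; at the start it looks to the back of the worktop, within 0.45 rad.
- handle_mid (a point): Middle of the scraper's wooden bar handle, 81 mm above the scraper's origin: the place to grip, from above, fingers closing along the scraper's x. The bar measures 20 (x) x 160 (y) x 22 mm, from z = 70 to 92 mm; its ends stand 38 mm out past the blade on both sides. A shelf 0.63 m above the worktop begins close behind it: travel low here.
- scraper_front (a point): Point 50 mm straight out from the middle of the scraper's blade on its graduated side (scraper frame -50, 0, 46 mm): tells which way the graduated face looks.
- match_box: Empty matchbox lying flat on the worktop, loose, 36 (x) x 54 (y) x 16 mm high, 30 g; origin at the centre of its underside; any yaw. It and the scraper stand in a free lane, square to the worktop's front edge and about 190 mm wide, between the fixed pump (left, 0.4 m high at the lane, on a 16 mm thick base plate) and the big fixed brown jug (right, 0.5 m high): come in over the front edge.
- waste_caddy: Fixed open steel caddy under the worktop's front edge: 140 (x) x 190 (y) x 110 mm high outside, walls 4 mm, round wire rim. Origin: centre of its underside; z up, x into the worktop, square to its front edge, y to the left along the edge. Its rim lies 60 mm below the worktop's top. The open mouth runs from caddy x = -66 to +53 mm (the worktop covers the rest) and y = -91 to +91 mm.
- edge_mid (a point): Point on the worktop's front edge, at its top (z = 0), straight above the caddy's middle: caddy frame (53, 0, 170) mm. Its axes are the caddy's: the edge runs along y, the way off the worktop is -x.
- hook_rack: Fixed rack on the worktop's front edge, right of the caddy: two round 8 mm steel prongs at y = -61 and +61 mm point outward (-x) over the aisle. Origin midway between them, level with their tops, 25 mm above the worktop and 40 mm out from its edge; z up, x into the worktop, y left along the edge. Hung, the scraper's origin is 70 mm below the rack's, axes parallel, handle ends on the prongs, blade between.
- prong_tip_left (a point): Top of the left prong's upturned tip, rack frame (-33, 61, 17) mm; the right one is at y = -61. An inner stop at x = +22 mm is 7 mm high. The handle, lowered from above to rack x = 0, has about 15 mm of play to the tips, 8 mm to the stops, and the blade 15 mm to each prong in y. Behind, at x = 32 to 40 mm, 20 mm wide brackets stand 8 mm above the prongs' tops.
- weight_1: Bystander, to be left where it stands: brass scale weight with knob, 35 mm across, 44 mm high, in front of the big brown jug. Origin at the centre of its underside.
- weight_2: Bystander, to be left where it stands: smaller brass scale weight with knob, 29 mm across, 36 mm high, in front of the pump. Origin at the centre of its underside.
- pepper_shaker: Bystander, to be left where it stands: tin shaker, 46 mm across, 82 mm high, behind the scraper. Origin at the centre of its underside.
- spice_mace: Bystander, to be left where it stands: round spice tin, 52 mm across, 78 mm high, behind the scraper. Origin at the centre of its underside.
- egg_cup: Bystander, to be left where it stands: white egg cup, 46 mm across, 59 mm high, behind the scraper. Origin at the centre of its underside.
- mustard_pot: Bystander, to be left where it stands: lidded stoneware pot, 64 mm across, 80 mm high, left of the pump's lever. Origin at the centre of its underside.

How it is judged:
On the way, in this order (a step that is already met when the one before it is completed fails the run):
1. the scraper pushes the matchbox (contact force between scraper and match_box above 0.02 N), for 0.1 s.
2. the matchbox lies in the waste caddy, its origin within the walls and at least 30 mm below the rim (x of match_box in the frame of waste_caddy between -0.07 and 0.07 m and y of match_box in the frame of waste_caddy between -0.095 and 0.095 m and z of match_box in the frame of waste_caddy between 0 and 0.08 m), for 0.2 s.
At the end, for the whole second after the job is handed in: Matchbox at rest in the caddy, 30 mm or more below the rim. Scraper at rest on the prongs: origin within 30 mm of the rack's middle in x and y and 62 to 80 mm below its origin, upright within 0.15 rad, graduated face outward (site scraper_front more than 25 mm outward of the rack's origin) (all of step 2 and linear speed of each of match_box, scraper below 0.03 m/s and x of scraper in the frame of hook_rack between -0.03 and 0.03 m and y of scraper in the frame of hook_rack between -0.03 and 0.03 m and z of scraper in the frame of hook_rack between -0.08 and -0.062 m and angle between scraper's own z axis and vertical below 0.15 rad and x of scraper_front in the frame of hook_rack below -0.025 m); the robot touches nothing.
It fails at once if the matchbox is lifted (its origin more than 50 mm above the worktop) (height (world z) of match_box above 0.05 m).
It fails at once if the gripper or arm touches the matchbox (contact force between any of the fingers, the arm and match_box above 0.3 N).
It fails at once if a bystander is moved by more than 40 mm (distance of any of weight_1, weight_2, pepper_shaker, spice_mace, egg_cup, mustard_pot from where it was at the start of the episode above 0.04 m).
It also fails if it takes over 54 s, if anything falls off the work surface, if the arm or the gripper's body presses on something with over 40 N, if the wrist force passes 120 N, or if a joint passes its speed limit or range.

### The arm

A 6-joint arm with a two-finger parallel gripper is mounted at the origin on a cart in front of the work surface, level with it; the furniture and walls round the work are solid. World frame = base frame: x ahead of the robot, y to its left, z up, the work surface at z = 0. Lengths are in m, angles in rad, forces in N, time in s.
With the tool pointing down it reaches from about 0.325 to 0.925 m from the base axis. Payload 3.1 kg.
Tool frame: the origin (TCP) lies at the very end of the fingers, on their centre line; the grasp point (between the pads) lies 19 mm behind it; z points along the fingers, y is the line along which they close (so a half turn about z gives the same grasp; the last joint's range is limited). The gripper opens to 85 mm and grips with 20 to 120 N. Pads are 22 mm wide; open, the fingers measure 114 mm over their backs; the gripper's body (76 mm by 85 mm) begins 54 mm behind the grasp point. The pads swing forward as they close: fully open they stand 13 mm farther back than shut.
Start: joints at [-1.428, 0.217, 1.613, -0, 1.311, -0.112], TCP at [0.158, -0.605, 0.231] pointing down, gripper open.
Joint ranges: [-2.75, 2.75], [-0.78, 2.1], [0.31, 2.55], [-1.13, 4.27], [0.13, 2.63], [-2.58, 2.58]. Speed limits (rad/s): [2.79, 2.79, 3.14, 3.14, 3.14, 3.14].

### API

Orientations are given as a unit quaternion [x, y, z, w].
In Python, from cell import manip, eyes gives the robot as it stands.
- The arm moves only by the tool servo_tool, never from a script. Its argument "plan" is a list of rows, each a list of 7 numbers: the turn, a rotation vector about the tool's x, y, z in degrees, then the shift along the tool's x, y, z in cm, then the closure, from 0 (fully open) to 1 (shut). A call has 1 to 20 rows; each row is the pose to reach, as a shift and turn from the pose commanded when the call began, along the tool's axes at that moment; what a row does not reach only later rows make up. A row lasts 1/8 s, in which the tool goes at most 62.5 mm and 10.7 degrees, less where a joint would pass 70% of its speed; a pose out of reach is approached as far as the arm can. A call with a gripper value outside its range is refused whole. The fingers move at their own pace and stop on an object; "force" is the grip in N (left out, the last holds). Time passes only in rows, so rows that repeat a pose let the fingers close. It gives the time, the measured TCP pose, the force, the opening and the grip force at its end, in the units of the state.
- manip.state(): the state, without advancing time (a new reading comes with each control period).
- eyes.capture(name): name is "side" or "top" or "wrist"; returns a dict with "img" (420x560x3 uint8, blue, green, red), "fx", "fy", "cx", "cy" (pixels), "k1" (the pictures are not rectified: a ray, as slopes to the right and down, at radius r is drawn at 1 + k1 r^2 times it, then the intrinsics apply), "world_to_cam" (4x4, takes a point from world to camera coordinates). Camera axes: x right, y down, z forward; pixel columns grow to the right and rows downward; lengths in m; the calibration is good to about 2 mm. A picture is of the moment at which its call begins. There is no depth.
- manip.job_done(): hands the job in; it is judged then, once.
The state is a dict: "time_s": time; "joints": joint angles; "qd": joint speeds; "tau": joint torques, N m; "tcp_pos": TCP position; "eef_rot": TCP orientation; "wrist_force": force on the tool from outside, world axes, zero at the start; "ft_torque": the same for the moment, N m; "opening": finger opening in m; "gripper_force": force on a finger pad.
Only numpy, scipy, OpenCV 4.12 (cv2) and the standard library are available. Lean on these libraries where they do the work, as an engineer would, in place of code of your own. Each camera call takes 0.05 s, during which the arm holds its last target. There are 200 camera calls.

## Working session

There is one attempt and no reset: what is moved stays moved. The work goes in short steps, Python scripts to look and compute and a tool call to move; the robot and the scene stay as the last step left them, time stands still between calls to the robot, and variables do not carry over. Pictures are saved under pics/ and viewed, at most 10 in all, crops included, and the job is handed in when it is done.

Besides the shell and the picture viewer there is one more tool, called after ">>>" as a command line: name --pt "numbers of a row" for each row, then --argument value for the rest. servo_tool: Moves the arm, as the interface text tells. Its arguments: {"type":"object","properties":{"plan":{"type":"array"},"force":{"type":"number"}},"required":["plan"]}

```bash
mkdir -p pics; ls; cat > h.py <<'E'
import numpy as np, cv2, pickle
from cell import manip, eyes
def cap(n,f):
    c=eyes.capture(n); cv2.imwrite(f'pics/{f}.png',c['img']); pickle.dump(c,open(f'pics/{f}.pkl','wb')); return c
def load(f): return pickle.load(open(f'pics/{f}.pkl','rb'))
def KD(c):
    return np.array([[c['fx'],0,c['cx']],[0,c['fy'],c['cy']],[0,0,1.]]),np.array([c['k1'],0,0,0,0.])
def onz(c,px,z):
    K,d=KD(c); p=cv2.undistortPoints(np.array(px,float).reshape(-1,1,2),K,d).reshape(-1,2)
    T=np.array(c['world_to_cam']);R=T[:3,:3];t=T[:3,3];o=-R.T@t
    D=np.c_[p,np.ones(len(p))]@R
    z=np.broadcast_to(np.asarray(z,float),len(p))
    return o+D*((z-o[2])/D[:,2])[:,None]
def proj(c,P):
    K,d=KD(c);T=np.array(c['world_to_cam']);r,_=cv2.Rodrigues(T[:3,:3])
    return cv2.projectPoints(np.array(P,float).reshape(-1,3),r,T[:3,3],K,d)[0].reshape(-1,2)
E
python3 - <<'E'
from h import *
for n in('side','top','wrist'):
    c=cap(n,n+'0');T=np.array(c['world_to_cam']);print(n,-T[:3,:3].T@T[:3,3],T[2,:3],c['fx'],c['k1'])
a=cv2.imread('pics/side0.png');b=cv2.imread('pics/top0.png')
print(manip.state())
E
```

```text
pics
side [0.49919243 0.88928742 0.64089879] [ 0.08284675 -0.79608184 -0.59949155] 461.9182536848439 -0.13461429926925442
top [0.39353154 0.01255218 1.24481838] [ 0.155101   -0.0060539  -0.98788007] 489.0445058066061 -0.1308387995036373
wrist [ 0.23019978 -0.58555529  0.37234315] [-0.28265858 -0.07190623 -0.95652163] 289.7640010420587 0.0024963291923651263
{'time_s': 0.15, 'joints': array([-1.42822812e+00,  2.17616634e-01,  1.61459616e+00, -5.54141973e-06,
        1.31128824e+00, -1.12198175e-01]), 'qd': array([ 0.00056791, -0.0022171 , -0.00268663, -0.00013579,  0.00091203,
       -0.00170459]), 'tau': array([ 7.99505665e-05, -3.97446549e+01, -3.04416275e+01, -1.77288575e-04,
        5.81851113e-03, -1.03909832e-05]), 'tcp_pos': array([ 0.15744246, -0.60418971,  0.23023006]), 'eef_rot': array([ 9.91897184e-01,  1.27039625e-01, -1.71657528e-05, -9.54037317e-04]), 'wrist_force': array([ 0.1427508 , -0.01802556, -0.30858153]), 'ft_torque': array([ 0.00656855, -0.01588754, -0.00102608]), 'gripper_force': 0.0, 'opening': 0.08559975338202096}
```

View pics/top0.png

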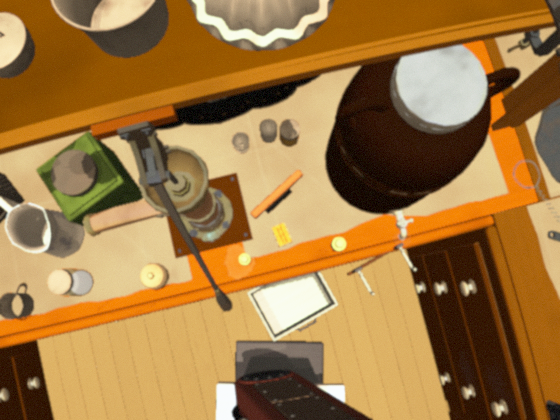

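View pics/side0.png

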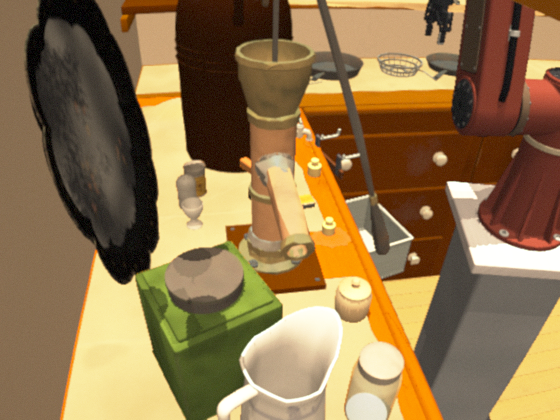

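Top view: scraper handle from about (254,215) to (301,173), matchbox at (281,234), caddy at (292,303), rack prongs at about (365,285)/(410,262). In the side view the pump hides the scraper. Next I zoom the top view.

```bash
python3 - <<'E'
from h import *
c=load('top0');a=c['img'][155:345,235:435]
cv2.imwrite('pics/z1.png',cv2.resize(a,None,fx=4,fy=4,interpolation=cv2.INTER_CUBIC)[:600*2][:, :800][:760] if 0 else cv2.resize(a,(630,600),interpolation=cv2.INTER_CUBIC))
E
```

```text
(no output)
```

View pics/z1.png

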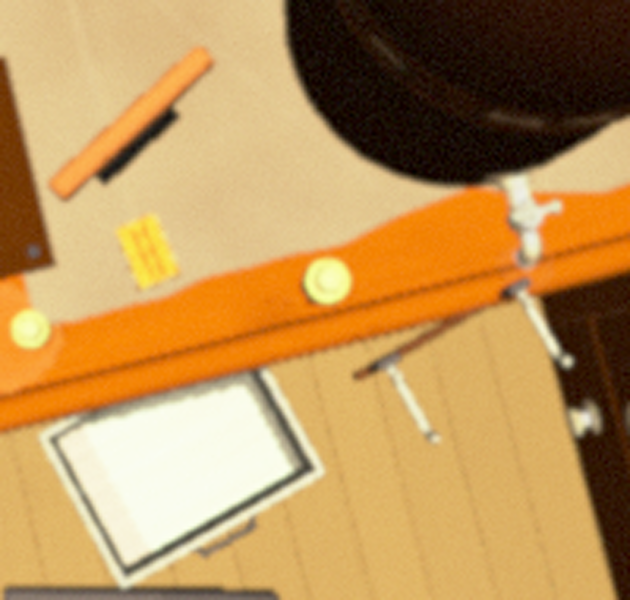

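```bash
python3 - <<'E'
from h import *
c=load('top0')
def q(name,pts,z):
    P=onz(c,np.array(pts)/3.15+[235,155] if 1 else 0,z); print(name,P.round(3).tolist()); return P
ang=lambda a,b: (np.linalg.norm(b-a).round(3), np.degrees(np.arctan2(*(b-a)[[1,0]])).round(1))
P=q('caddy L,bot,R,topR',[(45,437),(127,583),(320,470),(263,370)],-.06);print([ang(P[i],P[(i+1)%4]) for i in range(4)])
P=q('edge top line',[(0,398),(500,265)],0);print(ang(*P))
P=q('edge low line',[(0,428),(500,300)],0);print(ang(*P))
P=q('prong L base,tip, R base,tip',[(390,362),(434,439),(520,290),(567,362)],[.025,.04,.025,.04]);print(ang(P[0],P[1]),ang(P[2],P[3]),ang(P[1],P[3]))
P=q('handle corners top L,R',[(52,182),(68,198),(213,62),(200,48)],.092);print([ang(P[i],P[(i+1)%4]) for i in range(4)],P.mean(0))
P=q('foot R pts',[(103,182),(178,114)],.022);print(ang(*P))
P=q('box',[(118,232),(155,214),(180,272),(145,290)],.016);print([ang(P[i],P[(i+1)%4]) for i in range(4)],P.mean(0))
P=q('weights',[(327,280),(30,328)],.04)
P=q('pump plate corner/edge',[(0,60),(52,263),(0,277)],.016);print(ang(P[0],P[1]))
E
```

```text
caddy L,bot,R,topR [[0.374, 0.087, -0.06], [0.254, 0.016, -0.06], [0.35, -0.144, -0.06], [0.433, -0.096, -0.06]]
[(np.float64(0.139), np.float64(-149.3)), (np.float64(0.186), np.float64(-59.2)), (np.float64(0.096), np.float64(30.3)), (np.float64(0.192), np.float64(107.9))]
edge top line [[0.405, 0.12, 0.0], [0.519, -0.285, 0.0]]
(np.float64(0.421), np.float64(-74.3))
edge low line [[0.381, 0.12, 0.0], [0.49, -0.284, 0.0]]
(np.float64(0.418), np.float64(-74.9))
prong L base,tip, R base,tip [[0.438, -0.189, 0.025], [0.378, -0.221, 0.04], [0.496, -0.295, 0.025], [0.439, -0.328, 0.04]]
(np.float64(0.07), np.float64(-152.0)) (np.float64(0.068), np.float64(-150.2)) (np.float64(0.123), np.float64(-60.3))
handle corners top L,R [[0.567, 0.078, 0.092], [0.555, 0.065, 0.092], [0.663, -0.043, 0.092], [0.673, -0.033, 0.092]]
[(np.float64(0.017), np.float64(-134.1)), (np.float64(0.153), np.float64(-45.4)), (np.float64(0.015), np.float64(43.0)), (np.float64(0.153), np.float64(133.7))] [0.6146011  0.01654006 0.092     ]
foot R pts [[0.579, 0.041, 0.022], [0.635, -0.019, 0.022]]
(np.float64(0.082), np.float64(-46.4))
box [[0.539, 0.028, 0.016], [0.554, -0.002, 0.016], [0.508, -0.022, 0.016], [0.493, 0.005, 0.016]]
[(np.float64(0.033), np.float64(-62.9)), (np.float64(0.051), np.float64(-155.9)), (np.float64(0.032), np.float64(118.2)), (np.float64(0.051), np.float64(25.9))] [0.5234295  0.00236071 0.016     ]
weights [[0.501, -0.137, 0.04], [0.46, 0.095, 0.04]]
pump plate corner/edge [[0.679, 0.127, 0.016], [0.513, 0.08, 0.016], [0.501, 0.122, 0.016]]
(np.float64(0.172), np.float64(-164.2))
```

```bash
python3 - <<'E'
from h import *
t=load('top0');s=load('side0')
def tri(a,b):
    A=onz(t,[a],0)[0];B=onz(s,[b],0)[0]
    f=lambda c:-np.array(c['world_to_cam'])[:3,:3].T@np.array(c['world_to_cam'])[:3,3]
    oa,ob=f(t),f(s);da,db=A-oa,B-ob
    k=np.linalg.lstsq(np.c_[da,-db],ob-oa,rcond=None)[0];p,q=oa+k[0]*da,ob+k[1]*db;return ((p+q)/2).round(3),np.linalg.norm(p-q).round(3)
print('lever tip',tri((225,305),(380,250)))
print('lever top neck',tri((217,290),(376,195)))
print('weight1',tri((338.5,243),(315,160)),'w2',tri((244.5,258),(330,221)))
print('caddy near R?',tri((235+127/3.15,155+583/3.15),(410,236)))
# overlays: handle end, rack in side view
for n,P in dict(prongL=(.378,-.221,.042),prongR=(.439,-.328,.042),hL=(.561,.0715,.081),hR=(.668,-.038,.081)).items(): print(n,proj(s,[P]).round(0))
for z in (0,.25,.5): print('jug left edge',z,onz(t,[(327,165),(345,195),(375,212),(335,115)],z).round(3).tolist())
from scipy.spatial.transform import Rotation as Ro
print(Ro.from_quat(manip.state()['eef_rot']).as_matrix().round(3))
E
```

```text
lever tip (array([ 0.347,  0.144, -0.   ]), np.float64(0.004))
lever top neck (array([0.382, 0.148, 0.142]), np.float64(0.004))
weight1 (array([ 0.503, -0.136,  0.042]), np.float64(0.001)) w2 (array([0.461, 0.096, 0.029]), np.float64(0.004))
caddy near R? (array([ 0.257,  0.015, -0.058]), np.float64(0.005))
prongL [[362. 148.]]
prongR [[340. 128.]]
hL [[285. 191.]]
hR [[244. 161.]]
jug left edge 0 [[0.711, -0.112, 0.0], [0.632, -0.159, 0.0], [0.589, -0.237, 0.0], [0.85, -0.133, 0.0]]
jug left edge 0.25 [[0.647, -0.087, 0.25], [0.584, -0.124, 0.25], [0.55, -0.187, 0.25], [0.758, -0.104, 0.25]]
jug left edge 0.5 [[0.584, -0.062, 0.5], [0.536, -0.09, 0.5], [0.51, -0.137, 0.5], [0.667, -0.075, 0.5]]
[[ 0.968  0.252 -0.   ]
 [ 0.252 -0.968  0.002]
 [ 0.    -0.002 -1.   ]]
```

>>> servo_tool --pt "0 0 -10 3.3 -4.1 0 0" --pt "0 0 -20 6.6 -8.2 0 0" --pt "0 0 -30 10 -12.3 0 0" --pt "0 0 -40 13.3 -16.4 0 0" --pt "0 0 -50 16.6 -20.5 0 0" --pt "0 0 -60 20 -24.6 1 0" --pt "0 0 -70 23.3 -28.7 2 0" --pt "0 0 -80 26.6 -32.8 3 0" --pt "0 0 -90 30 -36.9 4 0" --pt "0 0 -100 33.2 -41 5 0" --pt "0 0 -110 36.5 -45 6 0" --pt "0 0 -119.4 39.9 -49.1 6.1 0" --pt "0 0 -119.4 39.9 -49.1 6.1 0" --pt "0 0 -119.4 39.9 -49.1 6.1 0"

```text
time_s: 1.9
tcp_pos: [0.4195, -0.0292, 0.1701]
eef_rot: [0.391, 0.921, -0.0, -0.0]
wrist_force: [-0.2, 0.4, 0.6]
opening: 0.0857
gripper_force: 0.0
```

```bash
cat >> h.py <<'E'
from scipy.spatial.transform import Rotation as Ro
def st():
    s=manip.state();R=Ro.from_quat(s['eef_rot']).as_matrix()
    print('t',s['time_s'],'tcp',s['tcp_pos'].round(4),'yawY',np.degrees(np.arctan2(R[1,1],R[0,1])).round(2),'tilt',R[2].round(3),'J',np.degrees(s['joints']).round(1),'F',s['wrist_force'].round(1),s['ft_torque'].round(2),'g',s['gripper_force'],round(s['opening'],4))
    return s,R
def go(x,y,z,yawY):
    s,R=st();d=R.T@(np.array([x,y,z])-s['tcp_pos'])*100
    y0=np.radians(yawY);c,n=np.cos(y0),np.sin(y0)
    G=np.array([[-n,c,0],[c,n,0],[0,0,-1]]).T  # cols x,y,z
    G=np.c_[[n*1,-c,0],[c,n,0],[0,0,-1]]
    if np.linalg.det(G)<0: G[:,0]*=-1
    r=np.degrees(Ro.from_matrix(R.T@G).as_rotvec())
    print('row',r.round(1),d.round(2))
E
python3 - <<'E'
from h import *
cap('wrist','w1');cap('top','t1');go(.6146,.0165,.17,44)
E
```

```text
t 2.0 tcp [ 0.4195 -0.0301  0.1702] yawY 43.87 tilt [-0. -0. -1.] J [-13.7  -9.9 122.1  -0.   67.8 -57.5] F [-0.3 -0.7 -0.1] [ 0.02  0.03 -0.04] g 0.0 0.0856
row [-0.   0.  -0.1] [-1.016e+01  1.730e+01  1.000e-02]
```

View pics/w1.png

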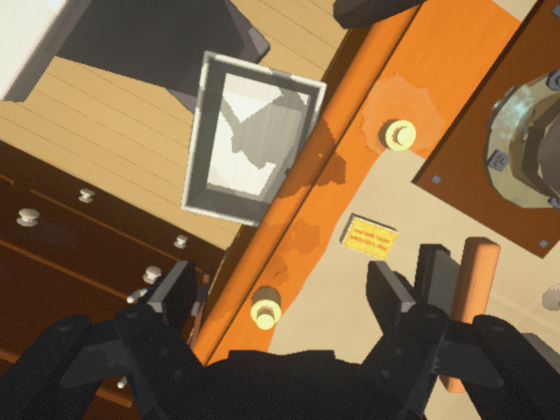

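Wrist view: matchbox corners about (358,213),(398,233),(388,260),(347,243); handle's left end (468,238)–(499,243), far end hidden by the finger at (445,390); caddy to the left at (255,140).

```bash
python3 - <<'E'
from h import *
c=load('w1')
P=onz(c,[(358,214),(398,233),(387,257),(345,240)],.016);print(P.round(3),P.mean(0).round(3))
P=onz(c,[(470,239),(499,245)],.092);print('handle L end',P.round(3))
print('pred handle end corners',proj(c,[(.567,.078,.092),(.555,.065,.092)]).round(0))
print('plate',onz(c,[(412,181),(547,258)],.016).round(3))
P=onz(c,[(204,52),(326,85),(258,228),(183,208)],-.06);print('caddy',P.round(3))
# ideal handle silhouettes for candidate poses in top image
t=load('top0');print(proj(t,[(.6146+80e-3*a*-np.sin(np.radians(44))+.01*b*np.cos(np.radians(44)),.0165+.08*a*np.cos(np.radians(44))+.01*b*np.sin(np.radians(44)),.092) for a in(1,-1) for b in(1,-1)]).round(1), )
E
```

```text
[[ 0.494  0.013  0.016]
 [ 0.542  0.029  0.016]
 [ 0.555  0.002  0.016]
 [ 0.506 -0.017  0.016]] [0.524 0.007 0.016]
handle L end [[0.544 0.065 0.092]
 [0.565 0.079 0.092]]
pred handle end corners [[500. 247.]
 [478. 248.]]
plate [[0.507 0.076 0.016]
 [0.685 0.126 0.016]]
caddy [[ 0.251  0.018 -0.06 ]
 [ 0.378  0.091 -0.06 ]
 [ 0.442 -0.098 -0.06 ]
 [ 0.351 -0.147 -0.06 ]]
[[250.1 213.2]
 [255.8 219.3]
 [298.8 168.6]
 [304.5 174.5]]
```

>>> servo_tool --pt "0 0 0 -2 3.4 0 0" --pt "0 0 0 -4 6.9 0 0" --pt "0 0 0 -6 10.3 0 0" --pt "0 0 0 -8 13.8 0 0" --pt "0 0 0 -9.2 15.7 0 0" --pt "0 0 0 -10.1 17.2 0 0" --pt "0 0 0 -10.1 17.2 0 0" --pt "0 0 0 -10.1 17.2 2 0" --pt "0 0 0 -10.1 17.2 4 0" --pt "0 0 0 -10.1 17.2 6 0" --pt "0 0 0 -10.1 17.2 8 0" --pt "0 0 0 -10.1 17.2 9.5 0" --pt "0 0 0 -10.1 17.2 10.8 0" --pt "0 0 0 -10.1 17.2 10.8 0" --force 60

```text
time_s: 3.75
tcp_pos: [0.6128, 0.0178, 0.0608]
eef_rot: [0.391, 0.921, -0.0, -0.001]
wrist_force: [-0.2, -0.5, -0.4]
opening: 0.0854
gripper_force: 0.0
```

```bash
python3 - <<'E'
from h import *
st();a=cap('wrist','w2')['img'];b=cap('top','t2')['img'][150:300,220:420]
cv2.imwrite('pics/v2.png',np.hstack([cv2.resize(a,(440,330)),cv2.resize(b,(360,330))]))
E
```

```text
t 3.75 tcp [0.6128 0.0178 0.0608] yawY 44.0 tilt [ 0.002 -0.002 -1.   ] J [ -4.9  22.2 100.2  -0.   57.8 -48.9] F [-0.2 -0.5 -0.4] [ 0.03 -0.01  0.02] g 0.0 0.0854
```

View pics/v2.png

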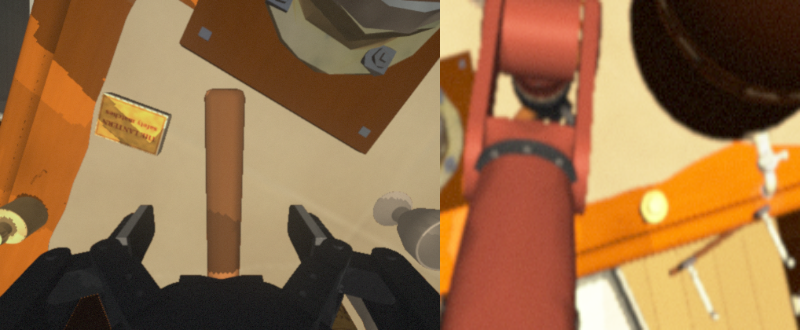

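The handle (224, between fingers at 140 and 300) is centred and aligned with the gripper. Closing.

>>> servo_tool --pt "0 0 0 0 0 0 1" --pt "0 0 0 0 0 0 1" --pt "0 0 0 0 0 0 1" --pt "0 0 0 0 0 0 1" --pt "0 0 0 0 0 0 1" --pt "0 0 0 0 0 0 1" --force 60

```text
time_s: 4.6
tcp_pos: [0.6143, 0.0177, 0.0627]
eef_rot: [0.391, 0.92, 0.0, 0.0]
wrist_force: [0.6, 0.3, 1.4]
opening: 0.0191
gripper_force: 58.8
```

```bash
python3 - <<'E'
from h import *
u=np.array([np.cos(np.radians(15.8)),np.sin(np.radians(15.8))]);n=np.array([.272,-.962])
b=np.array([.524,.005])
for nm,p in dict(start=b+.065*u+.008*n,end=b-.12*u+.008*n).items(): print(nm,p.round(3));go(*p,.0625,18)
E
```

```text
start [0.589 0.015]
t 4.6 tcp [0.6143 0.0177 0.0627] yawY 44.0 tilt [-0.001  0.001 -1.   ] J [ -4.9  22.  100.1   0.   57.8 -48.9] F [0.6 0.3 1.4] [ 0.06 -0.09 -0.01] g 58.840819001197815 0.0191
row [ 0.  0. 26.] [ 1.58 -2.03  0.02]
end [ 0.411 -0.035]
t 4.6 tcp [0.6143 0.0177 0.0627] yawY 44.0 tilt [-0.001  0.001 -1.   ] J [ -4.9  22.  100.1   0.   57.8 -48.9] F [0.6 0.3 1.4] [ 0.06 -0.09 -0.01] g 58.840819001197815 0.0191
row [ 0.  0. 26.] [ 10.32 -18.33   0.  ]
```

>>> servo_tool --pt "0 0 0 0 0 -0.3 1" --pt "0 0 8 0.4 -0.7 -0.3 1" --pt "0 0 17 0.8 -1.5 -0.3 1" --pt "0 0 26 1.2 -2.2 -0.3 1" --pt "0 0 26 1.9 -3.5 -0.3 1" --pt "0 0 26 2.6 -4.8 -0.3 1" --pt "0 0 26 3.3 -6.1 -0.3 1" --pt "0 0 26 4.0 -7.4 -0.3 1" --pt "0 0 26 4.7 -8.7 -0.3 1" --pt "0 0 26 5.4 -10 -0.3 1" --pt "0 0 26 6.1 -11.3 -0.3 1" --pt "0 0 26 6.8 -12.6 -0.3 1" --pt "0 0 26 7.5 -13.9 -0.3 1" --pt "0 0 26 7.9 -14.6 -0.3 1"

```text
time_s: 6.35
tcp_pos: [0.4527, -0.0271, 0.0652]
eef_rot: [0.588, 0.809, -0.0, -0.0]
wrist_force: [-0.2, 0.2, -1.1]
opening: 0.0192
gripper_force: 58.7
```

```bash
python3 - <<'E'
from h import *
st();a=cap('wrist','w3')['img'];b=cap('side','s3')['img'][80:300,220:470]
cv2.imwrite('pics/v3.png',np.hstack([cv2.resize(a,(440,330)),cv2.resize(b,(360,330))]))
E
```

```text
t 6.35 tcp [ 0.4527 -0.0271  0.0652] yawY 17.98 tilt [ 0.    -0.001 -1.   ] J [-12.3   4.2 121.8  -0.   54.  -30.3] F [-0.2  0.2 -1.1] [-0.01 -0.02  0.04] g 58.71865153312683 0.0192
```

View pics/v3.png

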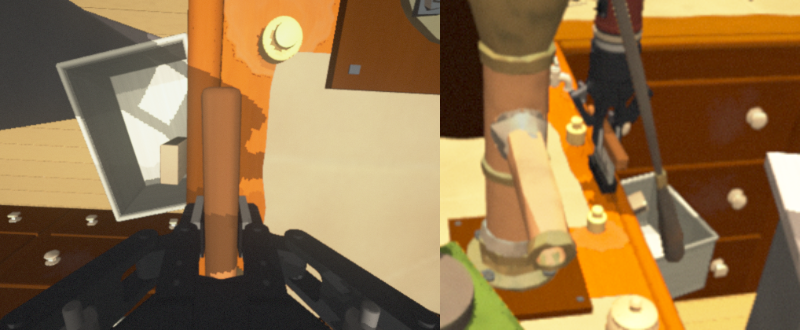

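Matchbox has dropped into the caddy (beige piece at (173,160) in the left panel); scraper held straight in the gripper. Lifting and turning over the aisle.

>>> servo_tool --pt "0 0 0 0 0 -2 1" --pt "0 0 0 0 0 -5 1" --pt "0 0 0 0 0 -8 1" --pt "0 0 5 -0.5 -1 -9.5 1" --pt "0 0 15 -2 -2.5 -9.5 1" --pt "0 0 25 -3.5 -4 -9.5 1" --pt "0 0 35 -5 -6 -9.5 1" --pt "0 0 45 -6.5 -8 -9.5 1" --pt "0 0 55 -7.9 -9.1 -9.5 1" --pt "0 0 65 -7.9 -9.1 -9.5 1" --pt "0 0 75 -7.9 -9.1 -9.5 1" --pt "0 0 85 -7.9 -9.1 -9.5 1" --pt "0 0 95 -7.9 -9.1 -9.5 1" --pt "0 0 100 -7.9 -9.1 -9.5 1" --pt "0 0 100 -7.9 -9.1 -9.5 1"

```text
time_s: 8.32
tcp_pos: [0.3921, -0.1302, 0.1604]
eef_rot: [0.998, 0.07, 0.0, 0.0]
wrist_force: [1.2, -0.1, -1.1]
opening: 0.0186
gripper_force: 58.8
```

```bash
python3 - <<'E'
from h import *
st();a=cap('wrist','w4')['img'];b=cap('top','t4')['img'][230:350,230:430]
cv2.imwrite('pics/v4.png',np.hstack([cv2.resize(a,(440,330)),cv2.resize(b,(360,330))]))
go(.40,-.17,.16,-150)
E
```

```text
t 8.325 tcp [ 0.3921 -0.1302  0.1604] yawY -81.93 tilt [ 0.  0. -1.] J [-28.1 -10.3 123.5   0.   66.7  53.8] F [ 1.2 -0.1 -1.1] [ 0.07 -0.04  0.03] g 58.82554829120636 0.0186
t 8.425 tcp [ 0.392  -0.1302  0.1604] yawY -81.92 tilt [ 0.  0. -1.] J [-28.1 -10.3 123.5   0.   66.7  53.8] F [-0.4  0.5 -2.3] [-0.03 -0.02  0.  ] g 58.82581651210785 0.0192
row [-0.  -0.  68.1] [0.23 4.06 0.04]
```

View pics/v4.png

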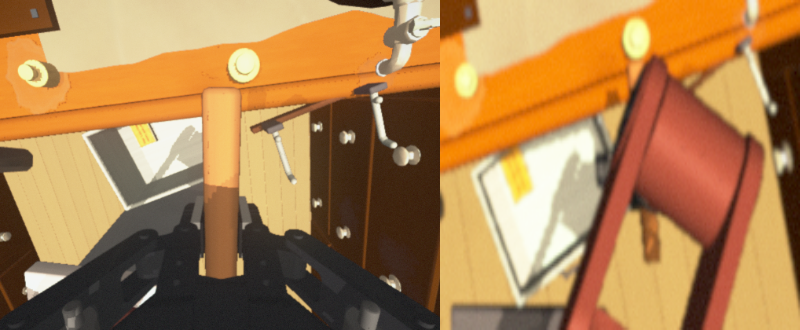

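Matchbox lies flat in the caddy ((143,135) in the left panel); rack at (330,130). Zoom on the rack.

```bash
python3 - <<'E'
from h import *
a=load('w4')['img'][90:250,300:540]
cv2.imwrite('pics/v5.png',cv2.resize(a,(795,530),interpolation=cv2.INTER_CUBIC))
E
```

```text
(no output)
```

View pics/v5.png

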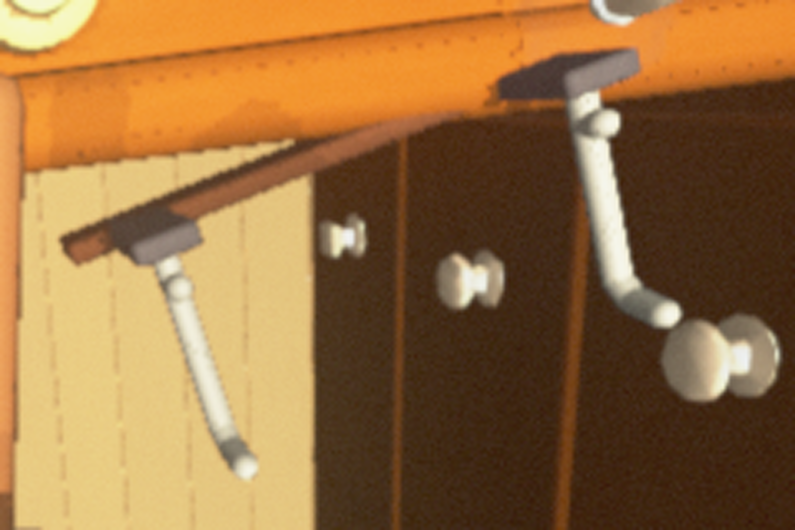

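Left tip (247,467), right tip (667,314), stops (178,284) and (603,118) in the crop. Fitting the rack's pose to both cameras.

```bash
python3 - <<'E'
from h import *
from scipy.optimize import least_squares
w=load('w4');t=load('top0')
M=np.array([(-.033,.061,.017),(-.033,-.061,.017),(.022,.061,.007),(.022,-.061,.007)])
ow=np.array([(247,467),(667,314),(178,284),(603,118)])/3.3125+[300,90]
ot=np.array([(434,439),(567,362)])/3.15+[235,155]
def W(p): c,s=np.cos(p[2]),np.sin(p[2]);return M@np.array([[c,-s,0],[s,c,0],[0,0,1]]).T+[p[0],p[1],.025+p[3]]
def f(p,a=1,b=1): return np.r_[a*(proj(w,W(p))-ow).ravel(),b*(proj(t,W(p)[:2])-ot).ravel(),p[3]*300]
for a,b in((1,1),(1,0)):
    r=least_squares(f,[.437,-.258,.53,0],args=(a,b));p=r.x;print(p[:2].round(4),np.degrees(p[2]).round(2),p[3].round(4),r.fun.round(1))
# scraper check: handle far end in wrist view
s,R=st()
g=s['tcp_pos'];ex=-R[:,1];ey=np.cross([0,0,1],ex)
for sg in(1,-1): print('handle end',sg,proj(w,[g+ey*.08*sg+ex*k*.01+[0,0,.03] for k in(-1,1)]).round(0).tolist())
E
```

```text
[ 0.4383 -0.2588] 30.06 -0.0014 [-1.  -0.3 -0.1 -0.7 -0.1  0.8  0.8  0.6  0.5 -0.5  0.2 -0.6 -0.4]
[ 0.4384 -0.2589] 30.11 -0.0015 [-0.8 -0.4 -0.  -0.9 -0.   0.8  0.8  0.5  0.  -0.   0.  -0.  -0.5]
t 8.425 tcp [ 0.392  -0.1302  0.1604] yawY -81.92 tilt [ 0.  0. -1.] J [-28.1 -10.3 123.5   0.   66.7  53.8] F [-0.4  0.5 -2.3] [-0.03 -0.02  0.  ] g 58.82581651210785 0.0192
handle end 1 [[300.0, 430.0], [262.0, 430.0]]
handle end -1 [[308.0, 108.0], [253.0, 108.0]]
```

```bash
python3 - <<'E'
from h import *
w=load('w4');t=load('top0')
def tri(a,b):
    f=lambda c:-np.array(c['world_to_cam'])[:3,:3].T@np.array(c['world_to_cam'])[:3,3]
    oa,ob=f(t),f(w);da,db=onz(t,[a],0)[0]-oa,onz(w,[b],0)[0]-ob
    k=np.linalg.lstsq(np.c_[da,-db],ob-oa,rcond=None)[0];p,q=oa+k[0]*da,ob+k[1]*db;return ((p+q)/2).round(3),np.linalg.norm(p-q).round(3)
print('spout',tri((402.6,236),(487,93)),'body',tri((400,222),(516,42)))
go(.4383-.06*.866,-.2588-.06*.5,.16,-150);go(.4383,-.2588,.016,-150)
E
```

```text
spout (array([ 0.522, -0.305,  0.013]), np.float64(0.008)) body (array([ 0.554, -0.291,  0.049]), np.float64(0.007))
t 8.425 tcp [ 0.392  -0.1302  0.1604] yawY -81.92 tilt [ 0.  0. -1.] J [-28.1 -10.3 123.5   0.   66.7  53.8] F [-0.4  0.5 -2.3] [-0.03 -0.02  0.  ] g 58.82581651210785 0.0192
row [-0.  -0.  68.1] [-2.79 15.63  0.04]
t 8.425 tcp [ 0.392  -0.1302  0.1604] yawY -81.92 tilt [ 0.  0. -1.] J [-28.1 -10.3 123.5   0.   66.7  53.8] F [-0.4  0.5 -2.3] [-0.03 -0.02  0.  ] g 58.82581651210785 0.0192
row [-0.  -0.  68.1] [ 2.77 13.38 14.44]
```

>>> servo_tool --pt "0 0 10 -0.5 2.2 0 1" --pt "0 0 20 -1 4.5 0 1" --pt "0 0 30 -1.4 6.8 0 1" --pt "0 0 40 -1.8 9 0 1" --pt "0 0 50 -2.2 11.5 0 1" --pt "0 0 60 -2.6 13.5 0 1" --pt "0 0 68.1 -2.8 15.6 0 1" --pt "0 0 68.1 -1 14.9 0 1" --pt "0 0 68.1 1 14.1 0 1" --pt "0 0 68.1 2.8 13.4 0 1" --pt "0 0 68.1 2.8 13.4 0 1" --pt "0 0 68.1 2.8 13.4 2 1" --pt "0 0 68.1 2.8 13.4 4 1" --pt "0 0 68.1 2.8 13.4 6 1" --pt "0 0 68.1 2.8 13.4 8 1" --pt "0 0 68.1 2.8 13.4 9.5 1" --pt "0 0 68.1 2.8 13.4 10.5 1" --pt "0 0 68.1 2.8 13.4 10.5 1"

```text
time_s: 10.68
tcp_pos: [0.4376, -0.2586, 0.0546]
eef_rot: [0.866, -0.501, -0.001, -0.0]
wrist_force: [0.6, 0.1, -1.7]
opening: 0.0192
gripper_force: 59.3
```

```bash
python3 - <<'E'
from h import *
go(.4383,-.2588,.016,-150)
a=cap('wrist','w6')['img'];b=cap('side','s6')['img'][80:230,270:450]
cv2.imwrite('pics/v6.png',np.hstack([cv2.resize(a,(440,330)),cv2.resize(b,(360,330))]))
E
```

```text
t 10.675 tcp [ 0.4376 -0.2586  0.0546] yawY -150.1 tilt [-0.002  0.001 -1.   ] J [-38.5  11.6 114.8  -0.   53.7 111.6] F [ 0.6  0.1 -1.7] [-0.03 -0.01 -0.04] g 59.28676664829254 0.0192
row [ 0.   0.1 -0.1] [ 0.06 -0.06  3.86]
```

View pics/v6.png

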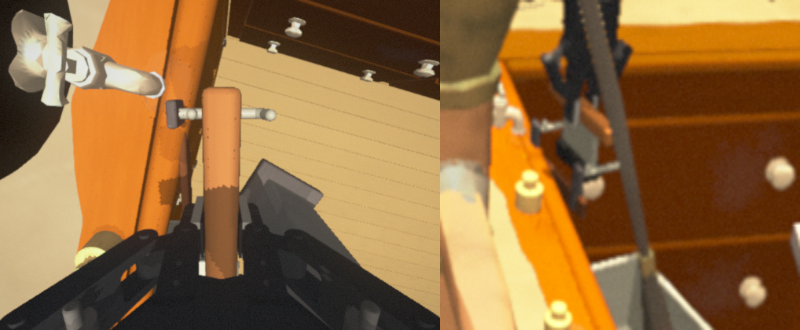

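The handle end (222,95) sits over the right prong between its stop and tip, blade between the prongs. Lowering.

>>> servo_tool --pt "0 0 0 0 0 1 1" --pt "0 0 0 0 0 2 1" --pt "0 0 0 0 0 2.8 1" --pt "0 0 0 0 0 3.3 1" --pt "0 0 0 0 0 3.6 1" --pt "0 0 0 0 0 3.7 1" --pt "0 0 0 0 0 3.7 1"

```text
time_s: 11.65
tcp_pos: [0.4383, -0.259, 0.0184]
eef_rot: [0.866, -0.501, 0.0, 0.0]
wrist_force: [-0.3, -0.6, -1.2]
opening: 0.019
gripper_force: 59.3
```

>>> servo_tool --pt "0 0 0 0 0 0.1 1" --pt "0 0 0 0 0 0.1 1" --pt "0 0 0 0 0 0.2 1" --pt "0 0 0 0 0 0.2 1"

```text
time_s: 12.15
tcp_pos: [0.4385, -0.2592, 0.0175]
eef_rot: [0.866, -0.501, 0.0, 0.0]
wrist_force: [-2.1, 1.2, 7.0]
opening: 0.0186
gripper_force: 60.5
```

>>> servo_tool --pt "0 0 0 0 0 0 0.7" --pt "0 0 0 0 0 0 0.6" --pt "0 0 0 0 0 0 0.45" --pt "0 0 0 0 0 0 0.4" --pt "0 0 0 0 0 0 0.4" --pt "0 0 0 0 0 0 0.4" --pt "0 0 0 0 0 -1 0.4" --pt "0 0 0 0 0 -2.5 0.4" --pt "0 0 0 0 0 -5 0.4" --pt "0 0 0 0 0 -8 0.4" --pt "0 0 0 0 0 -11 0.4" --pt "0 0 0 0 0 -14 0.4" --pt "0 0 0 0 0 -14 0.4" --pt "0 0 0 0 0 -14 0.4"

```text
time_s: 13.9
tcp_pos: [0.4378, -0.2587, 0.1562]
eef_rot: [0.866, -0.501, -0.0, -0.0]
wrist_force: [-0.5, 0.4, -0.0]
opening: 0.0512
gripper_force: 0.0
```

```bash
python3 - <<'E'
from h import *
st()
a=cap('wrist','w7')['img'];b=cap('side','s7')['img'][80:250,270:450]
cv2.imwrite('pics/v7.png',np.hstack([cv2.resize(a,(440,330)),cv2.resize(b,(360,340))[:330]]))
E
```

```text
t 13.9 tcp [ 0.4378 -0.2587  0.1562] yawY -150.1 tilt [-0.  0. -1.] J [-38.5   2.8 111.8   0.   65.5 111.6] F [-0.5  0.4 -0. ] [-0.    0.03  0.03] g 0.0 0.0512
```

View pics/v7.png

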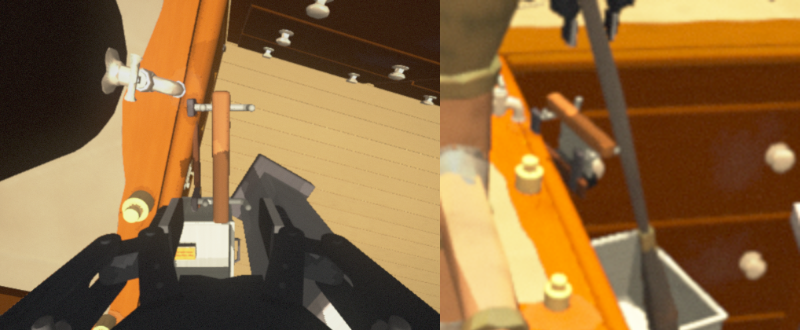

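The scraper hangs upright on both prongs (handle from (222,95) to (222,220)) and the gripper is clear. The matchbox is in the caddy at (187,252).

```bash
python3 -c "
from cell import manip
print(manip.job_done())"
```

```text
the job is handed in; nothing more can be done
None
```

I handed the job in at about 14 s: the scraper pushed the matchbox into the waste caddy, where it lies flat, and now hangs released on both prongs. I turned it so the graduated face looks outward but did not see that face in a picture; the hand-in call returned no verdict.

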